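# Pack the wedge lift up to the film-path mark

### The arm

A 6-joint arm with a two-finger parallel gripper is mounted at the origin on the work surface. World frame = base frame: x ahead of the robot, y to its left, z up, the work surface at z = 0. Lengths are in m, angles in rad, forces in N, time in s.
With the tool pointing down it reaches from about 0.375 to 0.925 m from the base axis. Payload 5.7 kg.
Tool frame: the origin (TCP) lies midway between the tips of the shut fingers; the grasp point (between the pads) lies 19 mm behind it; z points along the fingers, y is the line along which they close (so a half turn about z gives the same grasp; the last joint's range is limited). The gripper opens to 88 mm and grips with 3 to 60 N. Pads are 20 mm wide; open, the fingers measure 115 mm over their backs; the gripper's body (75 mm by 178 mm) begins 61 mm behind the grasp point.
Start: joints at [-1.253, 0.359, 1.51, -0, 1.272, -0.115], TCP at [0.252, -0.545, 0.223] pointing down, gripper open.
Joint ranges: [-2.97, 2.97], [-1.01, 2.36], [0.21, 2.38], [-0.96, 4.11], [0.2, 2.71], [-2.98, 2.98]. Speed limits (rad/s): [2.39, 2.39, 3.14, 3.14, 3.14, 3.14].

### API

Orientations are given as [roll, pitch, yaw] about the fixed x, y, z axes, in that order (R = Rz(yaw) Ry(pitch) Rx(roll)).
In Python, from station import read_state, get_image, hand_in gives the robot as it stands.
- The arm moves only by the tool move_arm, never from a script. Its argument "targets" is a list of rows, each a list of 4 numbers: the shift along the tool's x, y, z in m, then the turn about the tool's z in rad. A call has 1 to 12 rows; each row shifts and turns the commanded pose from where the row before left it, along the tool's axes as they then stand; what a row does not reach is not made up. A row lasts 1/10 s, in which the tool goes at most 50 mm and 8.59 degrees, less where a joint would pass 70% of its speed; a pose out of reach is approached as far as the arm can. A call with a gripper value outside its range is refused whole. "fingers" is the opening, from 0 (shut) to 1 (fully open), set as the call begins (left out, the last holds). The fingers move at their own pace and stop on an object; "force" is the grip in N (left out, the last holds). Time passes only in rows, so rows that do not move let the fingers close. It gives the time, the measured TCP pose, the force, the opening and the grip force at its end, in the units of the state.
- read_state(): the state, without advancing time (a new reading comes with each control period).
- get_image(name): name is "side" or "top"; returns a dict with "frame" (400x640x3 uint8, red, green, blue), "z_map" (400x640 float32, m along the optical axis (not along the pixel's ray), 0 where there is no reading), "vertical_fov" (degrees; the focal length in pixels is half the picture's height over the tangent of half this angle, whatever the lens; pixels are square), "cx", "cy" (the principal point, pixels), "rvec" (rotation vector, rad) and "tvec" (3), from world to camera coordinates, as OpenCV has them. Camera axes: x right, y down, z forward; pixel columns grow to the right and rows downward; lengths in m; the calibration is good to about 2 mm. A picture is of the moment at which its call begins.
- hand_in(): hands the job in; it is judged then, once.
The state is a dict: "t": time; "joint_pos": joint angles; "qd": joint speeds; "tau": joint torques, N m; "ee_pos": TCP position; "tcp_rot": TCP orientation; "force": force on the tool from outside, world axes, zero at the start; "moment": the same for the moment, N m; "opening": finger opening in m; "gripper_force": force on a finger pad.
Only numpy, scipy, OpenCV 4.12 (cv2) and the standard library are available. Lean on these libraries where they do the work, as an engineer would, in place of code of your own. Each camera call takes 0.05 s, during which the arm holds its last target. There are 200 camera calls.

### The job

Bring the wedge lift on the film bench up to the film path: stack as many of the green spacer boards as it takes (one or two will do) squarely on the lift's black pad, and push the yellow wedge so that the top of the stack stops level with the upper face of the red pointer (within 3 mm). Leave boards that are not needed lying flat on the bench, clear of the lift, do not shift the pointer, and leave the other things on the bench where they are.

Things in the scene. Friction and masses are not known exactly. Their poses are not given: they have to be found in the camera images.
- board1: loose pale-green plastic spacer board, 60 x 140 mm and 18 mm thick, about 0.16 kg, lying flat on the bench; origin at the centre of its underside, z up, y along its 140 mm length, x along its 60 mm width. The three boards are alike
- board2: loose pale-green plastic spacer board, 60 x 140 mm and 18 mm thick, about 0.16 kg, lying flat on the bench; origin at the centre of its underside, z up, y along its 140 mm length, x along its 60 mm width. The three boards are alike
- board3: loose pale-green plastic spacer board, 60 x 140 mm and 18 mm thick, about 0.16 kg, lying flat on the bench; origin at the centre of its underside, z up, y along its 140 mm length, x along its 60 mm width. The three boards are alike
- lift: the wedge lift, fixed to the bench: dark steel base 120 x 170 mm with a lifting table of 100 x 170 mm above it; origin at the centre of the base's underside on the bench. Its +x axis (always roughly away from the robot) is the way the wedge is pushed in; its y axis runs along the lifting table's length. The gauge post (top 147 mm above the bench, 14 mm thick) stands at lift x = 0, y = -142 mm
- pad (a point): centre of the upper face of the flat black rubber pad (64 x 144 mm, length along y) on the lifting table: where the boards are stacked, lengthwise along y. Axes parallel to the lift's. 60 mm above the bench when the wedge is fully out; rises with the table
- mark (a point): the height mark: the middle of the tip edge of the upper flat face of the red pointer blade (14 mm wide, 4 mm thick) on the gauge post, 26 mm beyond the -y end of boards centred on the pad. Axes parallel to the lift's. Its height differs each time, 82 to 116 mm above the bench; the pointer stays put unless forced
- wedge_end (a point): centre of the outer face of the wedge's upright yellow end plate (12 mm thick, 64 mm wide in y, from 13 to 69 mm above the bench; this point is 41 mm above it), facing the robot (towards lift -x) and 172 mm from the lift's centre when fully out; free bench behind it, and about 40 mm free space on its inner side above a low 12 mm wide rib, for pushing it back
- wedge (a joint): how far the yellow wedge has been pushed in along lift +x, in m: 0 fully out (as at the start) to 0.060 fully in. Each 1 mm raises the lifting table 0.4 mm (24 mm in all). It needs about 8 to 14 N, stays where it is left, and can be pushed back out (about 4 N) from the inner side of its end plate
- roller1: turned steel film guide roller standing upright, 42 mm diameter, 54 mm tall, origin under its centre; a bystander in front of the lift
- roller2: a second such roller at the far side; bystander
- tape: yellow ring-shaped roll of tape lying flat, 90 mm diameter, 48 mm tall; bystander
- core: pale green plastic film core (ring) lying flat, 76 mm diameter, 35 mm tall; bystander
- can: flat round steel film can, 180 mm diameter, 28 mm tall; bystander
- splicer: film splicer, dark steel block 160 x 55 x 36 mm with a blue clamp; bystander
Not all that is in view belongs to the job. Leave any turquoise look-alike of the board1 alone. Leave any blue look-alike of the board3 alone.

How it is judged:
On the way:
1. a spacer board lies squarely on the lift's pad, let go (((horizontal distance between board1 and pad below 0.02 m and angle between the y axis of board1 and the y axis of pad, either way round below 0.2 rad and angle between board1's own z axis and vertical below 0.05 rad and z of board1 in the frame of pad below 0.004 m and contact force between the fingers and board1 below 0.1 N) or (horizontal distance between board2 and pad below 0.02 m and angle between the y axis of board2 and the y axis of pad, either way round below 0.2 rad and angle between board2's own z axis and vertical below 0.05 rad and z of board2 in the frame of pad below 0.004 m and contact force between the fingers and board2 below 0.1 N) or (horizontal distance between board3 and pad below 0.02 m and angle between the y axis of board3 and the y axis of pad, either way round below 0.2 rad and angle between board3's own z axis and vertical below 0.05 rad and z of board3 in the frame of pad below 0.004 m and contact force between the fingers and board3 below 0.1 N))), for 0.2 s.
At the end, for the whole second after the job is handed in: The top of the highest board on the pad is within 3 mm of the red pointer's upper face. Every board is either stacked flat within 20 mm of the pad's centre and 0.2 rad of its length, or lies flat on the bench over 110 mm from the pad's centre. Boards and wedge are at rest (((horizontal distance between board1 and pad above 0.11 m and height (world z) of board1 below 0.01 m and angle between board1's own z axis and vertical below 0.1 rad) or (horizontal distance between board1 and pad below 0.02 m and angle between the y axis of board1 and the y axis of pad, either way round below 0.2 rad and angle between board1's own z axis and vertical below 0.05 rad and z of board1 in the frame of mark below -0.015 m and height (world z) of board1 above 0.05 m)) and ((horizontal distance between board2 and pad above 0.11 m and height (world z) of board2 below 0.01 m and angle between board2's own z axis and vertical below 0.1 rad) or (horizontal distance between board2 and pad below 0.02 m and angle between the y axis of board2 and the y axis of pad, either way round below 0.2 rad and angle between board2's own z axis and vertical below 0.05 rad and z of board2 in the frame of mark below -0.015 m and height (world z) of board2 above 0.05 m)) and ((horizontal distance between board3 and pad above 0.11 m and height (world z) of board3 below 0.01 m and angle between board3's own z axis and vertical below 0.1 rad) or (horizontal distance between board3 and pad below 0.02 m and angle between the y axis of board3 and the y axis of pad, either way round below 0.2 rad and angle between board3's own z axis and vertical below 0.05 rad and z of board3 in the frame of mark below -0.015 m and height (world z) of board3 above 0.05 m)) and ((horizontal distance between board1 and pad below 0.02 m and angle between the y axis of board1 and the y axis of pad, either way round below 0.2 rad and angle between board1's own z axis and vertical below 0.05 rad and z of board1 in the frame of mark between -0.021 and -0.015 m) or (horizontal distance between board2 and pad below 0.02 m and angle between the y axis of board2 and the y axis of pad, either way round below 0.2 rad and angle between board2's own z axis and vertical below 0.05 rad and z of board2 in the frame of mark between -0.021 and -0.015 m) or (horizontal distance between board3 and pad below 0.02 m and angle between the y axis of board3 and the y axis of pad, either way round below 0.2 rad and angle between board3's own z axis and vertical below 0.05 rad and z of board3 in the frame of mark between -0.021 and -0.015 m)) and linear speed of each of board1, board2, board3 below 0.01 m/s and velocity of joint wedge between -0.003 and 0.003 m/s); the robot touches nothing.
It fails at once if the red pointer is shifted by more than 3 mm (distance of mark from where it was at the start of the episode above 0.003 m).
It fails at once if another thing on the bench (roller, tape, core, can or splicer) is moved by more than 30 mm (distance of any of roller1, roller2, tape, core, can, splicer from where it was at the start of the episode above 0.03 m).
It also fails if it takes over 72 s, if anything falls off the work surface, if the arm or the gripper's body presses on something with over 40 N, if the wrist force passes 120 N, or if a joint passes its speed limit or range.

## Working session

There is one attempt and no reset: what is moved stays moved. The work goes in short steps, Python scripts to look and compute and a tool call to move; the robot and the scene stay as the last step left them, time stands still between calls to the robot, and variables do not carry over. Pictures are saved under pics/ and viewed, at most 10 in all, crops included, and the job is handed in when it is done.

Besides the shell and the picture viewer there is one more tool, called as name([rows], argument=value, ...), one row to a line, values as JSON. move_arm: Moves the arm, as the interface text tells. Its arguments: {"type":"object","properties":{"targets":{"type":"array","items":{"type":"array","items":{"type":"number"}}},"fingers":{"type":"number"},"force":{"type":"number"}},"required":["targets"]}

```bash
mkdir -p pics; cat > h.py <<'E'
import numpy as np, cv2
from station import read_state, get_image, hand_in
def cloud(d):
    z=d["z_map"]; f=200/np.tan(np.radians(d["vertical_fov"])/2)
    v,u=np.mgrid[:400,:640]
    P=np.stack([(u-d["cx"])*z/f,(v-d["cy"])*z/f,z],-1)
    R=cv2.Rodrigues(np.array(d["rvec"],float))[0]
    W=(P-np.array(d["tvec"]).reshape(3))@R
    W[z==0]=np.nan
    return W
def save(d,n): cv2.imwrite("pics/"+n,cv2.cvtColor(d["frame"],cv2.COLOR_RGB2BGR))
E
python3 - <<'E'
from h import *
for n in("top","side"):
    d=get_image(n); save(d,n+"0.png"); np.savez("/tmp/%s.npz"%n,W=cloud(d),f=d["frame"])
s=read_state();print({k:s[k] for k in("t","ee_pos","tcp_rot","opening","force")})
E
```

```text
{'t': 0.1, 'ee_pos': array([ 0.25144814, -0.54409003,  0.22190033]), 'tcp_rot': array([-3.13996384e+00, -2.05829725e-04,  4.32752429e-01]), 'opening': 0.08767778383325808, 'force': array([ 0.64714014,  0.38339997, -0.95984553])}
```

View pics/top0.png

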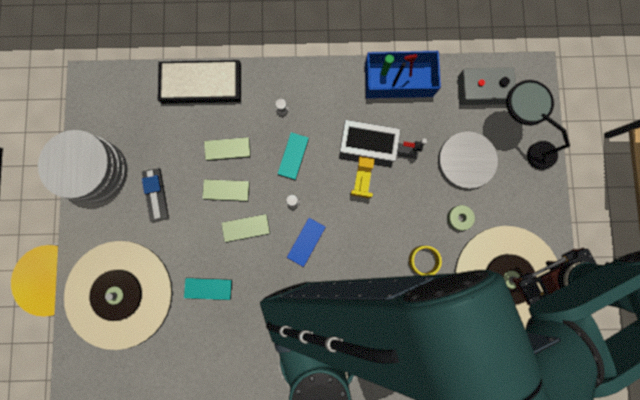

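View pics/side0.png

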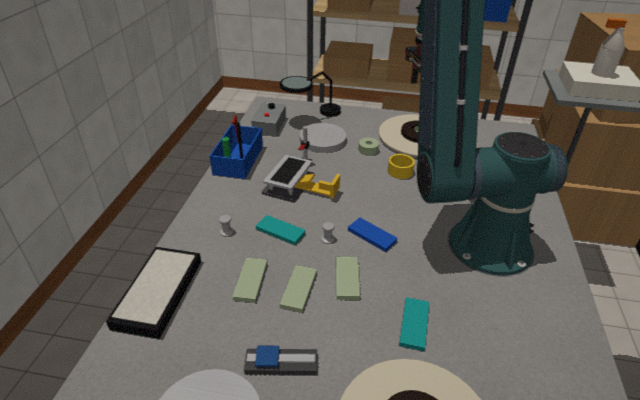

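Top view: the pale-green boards are at (227,149), (226,190) and (246,228). The turquoise bars (293,156) and (208,289) and the blue bar (306,242) are look-alikes. The lift is at (370,140), the wedge at (363,178), the red pointer at (409,146) and a roller at (292,201). Next I'll measure and make one enlarged crop.

```bash
python3 - <<'E'
from h import *
D=np.load("/tmp/top.npz");W=D["W"];f=D["f"];H=cv2.cvtColor(f,cv2.COLOR_RGB2HSV)
def rect(m,name):
    P=W[m];P=P[~np.isnan(P[:,2])]
    c,s,a=cv2.minAreaRect((P[:,:2]*1000).astype(np.float32)); print(name,len(P),np.round(c),np.round(s),round(a,1),"z",np.round(np.percentile(P[:,2],[5,50,95])*1000,1), "mean",np.round(P.mean(0)*1000,1))
def box(u0,u1,v0,v1):
    m=np.zeros(f.shape[:2],bool);m[v0:v1,u0:u1]=1;return m
z=W[...,2]
for n,b in dict(bA=(200,254,134,164),bB=(198,254,176,204),bC=(216,274,212,244)).items():
    m=box(*b)&(z>.01);rect(m,n); print(np.median(H[m],0))
rect(box(280,312,130,183)&(z>.01),"turq");rect(box(284,328,216,270)&(z>.01),"blue");rect(box(284,300,193,210)&(z>.03),"roller1");rect(box(272,290,96,114)&(z>.03),"roller2")
b=box(335,400,118,165); rect(b&(z>.045),"table"); rect(b&(z>.045)&(H[...,2]<80),"pad")
y=(H[...,0]>18)&(H[...,0]<32)&(H[...,1]>150)
rect(box(345,380,155,200)&y,"wedge");rect(box(345,380,155,200)&y&(z>.06),"wedge hi")
r=((H[...,0]<8)|(H[...,0]>172))&(H[...,1]>120)&(H[...,2]>80)
for n in("top","side"):
    D=np.load("/tmp/%s.npz"%n);W=D["W"];H=cv2.cvtColor(D["f"],cv2.COLOR_RGB2HSV)
    r=((H[...,0]<8)|(H[...,0]>172))&(H[...,1]>100)&(H[...,2]>60)
    m=r&(box(395,430,130,165) if n=="top" else box(290,320,120,165))
    for p,q in zip(np.argwhere(m),W[m]):print(n,p,np.round(q*1000),end=";")
    print()
c=cv2.imread("pics/top0.png")[115:255,195:435];d=cv2.imread("pics/side0.png")[110:210,250:410]
c=cv2.resize(c,(780,455),interpolation=3);cv2.imwrite("pics/crop.png",c)
cv2.imwrite("pics/crop2.png",cv2.resize(d,(800,500),interpolation=3))
E
```

```text
bA 857 [641. 271.] [ 62. 142.] 3.5 z [14.  18.9 22.8] mean [640.2 270.5  18.6]
[ 38.  56. 195.]
bB 883 [510. 275.] [140.  61.] 86.7 z [14.2 18.8 22.7] mean [509.3 274.5  18.7]
[ 38.  56. 195.]
bC 900 [391. 214.] [ 60. 141.] 9.7 z [14.9 19.2 23.2] mean [390.8 213.5  19.1]
[ 38.  53. 190.]
turq 838 [614.  64.] [ 60. 141.] 71.4 z [14.1 18.8 22.8] mean [613.4  63.5  18.7]
blue 897 [344.  28.] [ 60. 140.] 59.6 z [15.  19.  22.7] mean [343.7  28.5  19. ]
roller1 101 [470.  68.] [30. 34.] 89.4 z [50.9 54.7 58.4] mean [469.7  67.6  54.7]
roller2 100 [769.  97.] [33. 31.] 1.4 z [48.9 54.4 58.2] mean [768.2  97.1  53.9]
table 1872 [ 633. -171.] [170. 130.] 79.4 z [53.5 59.8 64.2] mean [ 643.4 -172.8   59.4]
pad 864 [ 646. -173.] [138.  61.] 79.1 z [56.8 60.8 64.8] mean [ 646.  -173.    60.8]
wedge 598 [ 540. -153.] [ 62. 127.] 77.9 z [16.7 41.5 70.7] mean [ 535.6 -150.3   37.7]
wedge hi 86 [ 484. -141.] [61. 12.] 78.4 z [62.5 69.5 72.9] mean [ 483.5 -140.3   69.1]
top [141 404] [ 634. -270.   84.];top [141 405] [ 633. -273.   88.];top [141 406] [ 634. -276.   84.];top [142 404] [ 630. -270.   
[... 2294 characters left out ...]
side [146 301] [ 629. -287.   81.];side [146 302] [ 625. -284.   84.];side [146 303] [ 622. -287.   82.];side [146 304] [ 619. -288.   82.];side [147 299] [ 634. -278.   82.];side [147 300] [ 630. -275.   84.];side [147 301] [ 628. -284.   79.];side [147 302] [ 623. -277.   84.];side [147 303] [ 621. -283.   80.];side [147 304] [ 620. -295.   74.];side [148 298] [ 636. -271.   82.];side [148 299] [ 633. -271.   82.];side [148 300] [ 629. -270.   84.];side [148 301] [ 624. -266.   87.];side [148 302] [ 621. -269.   85.];side [148 303] [ 624. -294.   69.];side [149 299] [ 632. -268.   80.];side [149 300] [ 628. -265.   83.];side [149 301] [ 624. -264.   84.];side [149 302] [ 651. -401.   -3.];
```

View pics/crop.png

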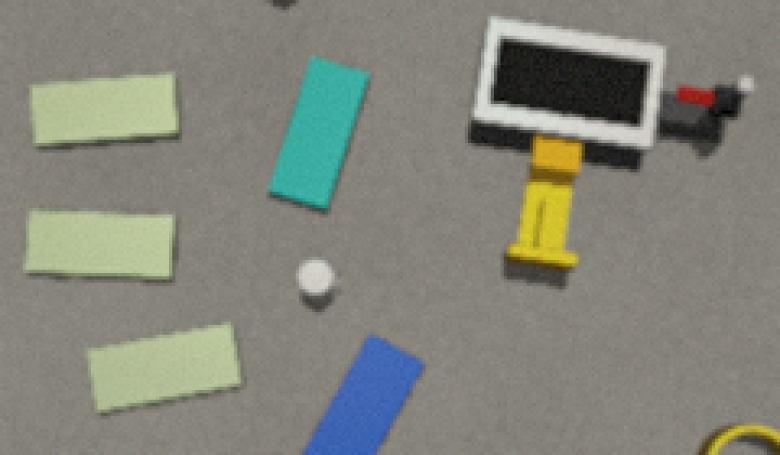

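View pics/crop2.png

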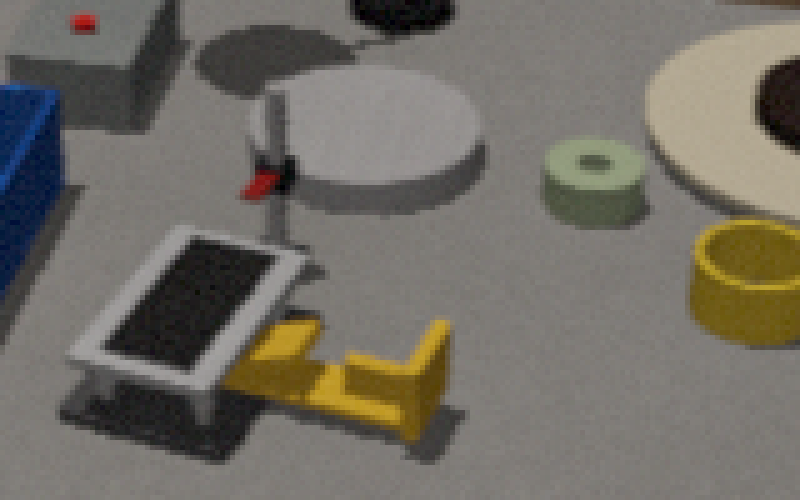

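The crop confirms three plain pale-green boards on the left, and the bars near them are clearly turquoise or blue. The side crop shows the pointer with nothing touching it.

The pointer face is at about 85.5 mm (the top camera reads about 0.8 mm high). One board reaches 78 mm, so I need one board plus about 7.5 mm of lift, which is roughly 19 mm of wedge travel. I'll use board B at (510,275) and leave A and C where they are.

move_arm([
  [0,0,0,-0.135],
  [0,0,0,-0.135],
  [0,0,0,-0.135],
  [0,0,0,-0.135],
  [0,0,0,-0.135],
  [0,0,0,-0.135],
  [0,0,0,-0.135],
  [0,0,0,-0.135],
], fingers=1)

```text
t: 0.9
ee_pos: [0.2515, -0.5443, 0.2221]
tcp_rot: [-3.141, -0.001, 1.518]
force: [0.5, 0.0, 0.4]
opening: 0.0879
gripper_force: 0.0
```

move_arm([
  [0.03,0.018,0,0],
  [0.03,0.018,0,0],
  [0.03,0.018,0,0],
  [0.03,0.018,0,0],
  [0.03,0.018,0,0],
  [0.03,0.018,0,0],
  [0.03,0.018,0,0],
  [0.03,0.018,0,0],
  [0.03,0.018,0,0],
  [0.03,0.018,0,0],
  [0.03,0.018,0,0],
  [0.03,0.013,0,0],
])

```text
t: 2.1
ee_pos: [0.484, -0.1961, 0.2224]
tcp_rot: [-3.142, -0.0, 1.513]
force: [0.8, -0.3, 0.1]
opening: 0.0876
gripper_force: 0.0
```

move_arm([
  [0.04,0,0,0],
  [0.04,0,0,0],
  [0.04,0,0,0],
  [0.04,0,0,0],
  [0.04,0,0,0],
  [0.04,0,0,0],
  [0.04,0,0,0],
  [0.04,0,0,0],
  [0.04,0,0,0],
  [0.04,0,0,0],
  [0.04,0,0,0],
  [0.033,0,0,0],
])

```text
t: 3.3
ee_pos: [0.5101, 0.2768, 0.2223]
tcp_rot: [-3.141, -0.0, 1.514]
force: [0.3, -0.4, 1.0]
opening: 0.0877
gripper_force: 0.0
```

```bash
cat >> h.py <<'E'
def box(u0,u1,v0,v1):
    m=np.zeros((400,640),bool);m[v0:v1,u0:u1]=1;return m
def go(x,y,z,yaw):
    s=read_state();p=np.array(s["ee_pos"]);a=s["tcp_rot"][2];d=np.array([x,y,z])-p
    t=np.radians(yaw)
    print("t",round(s["t"],2),"pos",np.round(p,4),"rot",np.round(s["tcp_rot"],3),"F",np.round(s["force"],1),"open",round(s["opening"],4),"grip",s["gripper_force"])
    print("turn",round(-(t-a),4),"then shift",np.round([np.cos(t)*d[0]+np.sin(t)*d[1],np.sin(t)*d[0]-np.cos(t)*d[1],-d[2]],4))
E
python3 -c "
from h import *
go(.510,.275,.005,86.7)"
```

```text
t 3.3 pos [0.5101 0.2768 0.2223] rot [-3.141 -0.     1.514] F [ 0.3 -0.4  1. ] open 0.0877 grip 0.0
turn 0.0004 then shift [-0.0018  0.      0.2173]
```

move_arm([
  [-0.002,0,0.03,0],
  [0,0,0.03,0],
  [0,0,0.03,0],
  [0,0,0.03,0],
  [0,0,0.03,0],
  [0,0,0.03,0],
  [0,0,0.02,0],
  [0,0,0.011,0],
  [0,0,0.006,0],
  [0,0,0,0],
])

```text
t: 4.3
ee_pos: [0.5103, 0.2727, 0.0054]
tcp_rot: [-3.141, 0.0, 1.513]
force: [0.4, -0.4, 1.1]
opening: 0.0882
gripper_force: 0.0
```

move_arm([
  [0,0,0,0],
  [0,0,0,0],
  [0,0,0,0],
  [0,0,0,0],
  [0,0,0,0],
  [0,0,0,0],
  [0,0,0,0],
  [0,0,0,0],
  [0,0,0,0],
  [0,0,0,0],
], fingers=0.5, force=20)

```text
t: 5.3
ee_pos: [0.5107, 0.2729, 0.0063]
tcp_rot: [3.141, -0.0, 1.513]
force: [-0.6, 0.5, 6.0]
opening: 0.0602
gripper_force: 20.0
```

move_arm([
  [0,0,-0.01,0],
  [0,0,-0.02,0],
  [0,0,-0.03,0],
  [0,0,-0.03,0],
  [0,0,-0.03,0],
  [0,0,-0.03,0],
  [0,0,0,0],
])

```text
t: 6.0
ee_pos: [0.5132, 0.2739, 0.1602]
tcp_rot: [3.134, -0.003, 1.513]
force: [0.7, 0.5, -1.3]
opening: 0.0597
gripper_force: 20.0
```

```bash
python3 -c "
from h import *
go(.6456,-.175,.16,79)"
```

```text
t 6.0 pos [0.5132 0.2739 0.1602] rot [ 3.134e+00 -3.000e-03  1.513e+00] F [ 0.7  0.5 -1.3] open 0.0597 grip 19.998967051506042
turn 0.1341 then shift [-4.153e-01  2.156e-01  2.000e-04]
```

move_arm([
  [0,0,0,0.067],
  [0,0,0,0.067],
  [-0.02,0.01,0,0],
  [-0.04,0.022,0,0],
  [-0.05,0.026,0,0],
  [-0.05,0.026,0,0],
  [-0.05,0.026,0,0],
  [-0.05,0.026,0,0],
  [-0.05,0.026,0,0],
  [-0.05,0.026,0,0],
  [-0.035,0.018,0,0],
  [-0.02,0.01,0,0],
])

```text
t: 7.2
ee_pos: [0.6325, -0.1425, 0.1544]
tcp_rot: [-3.141, 0.0, 1.376]
force: [-0.6, -0.2, -0.6]
opening: 0.0597
gripper_force: 20.0
```

move_arm([
  [0,0,0,0],
  [0,0,0,0],
])

```text
t: 7.4
ee_pos: [0.6315, -0.1384, 0.1546]
tcp_rot: [-3.139, -0.001, 1.378]
force: [0.5, 0.3, -2.4]
opening: 0.06
gripper_force: 20.0
```

```bash
python3 -c "
from h import *
go(.6456,-.175,.0675,79)
d=get_image('top');save(d,'held.png')
f=cv2.imread('pics/held.png')[90:210,310:450];cv2.imwrite('pics/heldc.png',cv2.resize(f,None,fx=4.5,fy=4.5,interpolation=3))"
```

```text
t 7.4 pos [ 0.6315 -0.1384  0.1546] rot [-3.139e+00 -1.000e-03  1.378e+00] F [ 0.5  0.3 -2.4] open 0.06 grip 19.999029636383057
turn -0.0007 then shift [-0.0332  0.0209  0.0871]
```

View pics/heldc.png

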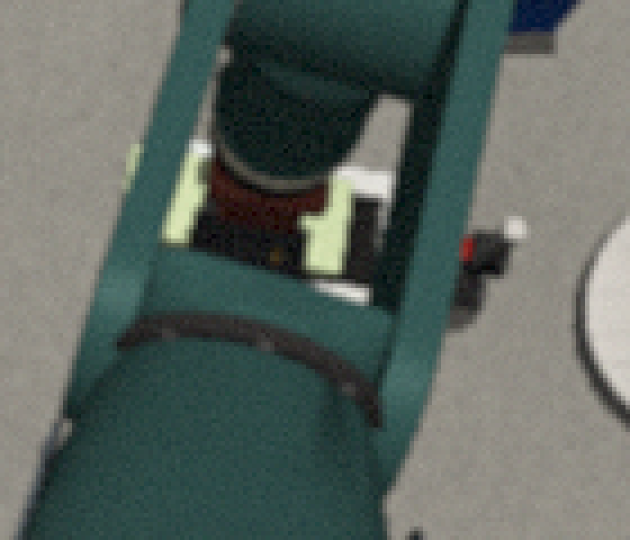

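The picture shows the board held level and still left of the pad, because the arm fell short of that move. I'll finish the shift and then lower.

move_arm([
  [-0.012,0.007,0,0],
  [-0.012,0.007,0,0],
  [-0.009,0.007,0,0],
  [0,0,0,0],
  [0,0,0.02,0],
  [0,0,0.02,0],
  [0,0,0.02,0],
  [0,0,0.015,0],
  [0,0,0.008,0],
  [0,0,0,0],
  [0,0,0,0],
])

```text
t: 8.55
ee_pos: [0.6473, -0.1758, 0.0732]
tcp_rot: [3.141, 0.0, 1.379]
force: [0.5, -0.3, -1.8]
opening: 0.0599
gripper_force: 20.0
```

```bash
python3 -c "
from h import *
go(.6456,-.175,.066,79)"
```

```text
t 8.55 pos [ 0.6473 -0.1758  0.0732] rot [3.141 0.    1.379] F [ 0.5 -0.3 -1.8] open 0.0599 grip 19.998957216739655
turn 0.0 then shift [ 0.0005 -0.0018  0.0072]
```

move_arm([
  [0,-0.001,0.003,0],
  [0,0,0.002,0],
  [0,0,0.001,0],
  [0,0,0.001,0],
  [0,0,0,0],
])

```text
t: 9.05
ee_pos: [0.6459, -0.1755, 0.0663]
tcp_rot: [3.141, 0.0, 1.379]
force: [-1.4, 0.8, 3.9]
opening: 0.0595
gripper_force: 20.0
```

move_arm([
  [0,0,0,0],
  [0,0,0,0],
  [0,0,0,0],
  [0,0,0,0],
  [0,0,0,0],
  [0,0,0,0],
], fingers=1)

```text
t: 9.65
ee_pos: [0.6458, -0.1755, 0.0655]
tcp_rot: [-3.141, -0.0, 1.379]
force: [0.4, 0.4, 1.2]
opening: 0.0878
gripper_force: 0.0
```

move_arm([
  [0,0,-0.01,0],
  [0,0,-0.02,0],
  [0,0,-0.03,0],
  [0,0,-0.03,0],
  [0,0,0,0],
  [0,-0.03,0,0],
  [0,-0.04,0,0],
  [0,-0.04,0,0],
  [0,-0.04,0,0],
  [0,-0.04,0,0],
  [0,-0.03,0,0],
  [0,0,0,0],
], fingers=0)

```text
t: 10.85
ee_pos: [0.4246, -0.1315, 0.155]
tcp_rot: [-3.136, -0.001, 1.378]
force: [0.4, 0.2, 1.0]
opening: 0.0004
gripper_force: 0.0
```

```bash
cat > meas.py <<'E'
from h import *
import sys
Z=[];
for i in range(int(sys.argv[1])):
    d=get_image("top");Z.append(cloud(d))
W=np.nanmean(Z,0);H=cv2.cvtColor(d["frame"],cv2.COLOR_RGB2HSV);z=W[...,2]
g=box(335,402,115,170)&(H[...,0]>30)&(H[...,0]<50)&(H[...,1]>30)&(z>.05)
P=W[g];r=cv2.minAreaRect((P[:,:2]*1000).astype(np.float32));print("board",len(P),np.round(P.mean(0)*1000,1),r)
m=((H[...,0]<8)|(H[...,0]>172))&(H[...,1]>120)&box(400,418,138,150)
q=W[m];q=q[q[:,2]>.07];print("red",len(q),np.round(np.percentile(q,[10,50,90],0)*1000,1))
yl=(H[...,0]>18)&(H[...,0]<32)&(H[...,1]>150)&box(340,385,150,205)&(z>.06)&(W[...,0]<.56)
print("plate",yl.sum(),np.round(W[yl].mean(0)*1000,1) if yl.any() else "")
bl=box(335,402,115,170)&(z>.04)&(H[...,1]<60)&(H[...,2]>150);print("table rim",bl.sum(),np.nanmedian(z[bl])*1000)
E
python3 meas.py 4; python3 -c "
from h import *
go(.433,-.132,.03,79)"
```

```text
board 965 [ 643.1 -170.8   78. ] ((575.3018188476562, -157.951171875), (140.04844665527344, 207.3107147216797), 78.93984985351562)
red 51 [[ 617.9 -299.4   85. ]
 [ 624.  -284.6   86.3]
 [ 629.9 -269.8   87.7]]
plate 15 [486.7 -94.1 464.8]
table rim 1601 77.08481394186754
t 11.05 pos [ 0.4315 -0.1342  0.156 ] rot [3.14  0.    1.379] F [ 0.5  0.4 -0.1] open 0.0004 grip 0.0
turn -0.0001 then shift [0.0024 0.0011 0.126 ]
```

The fingers began shutting while the gripper was still rising, so I need to check that the board hasn't moved.

```bash
python3 -c "
from h import *
d=get_image('top');save(d,'t2.png');e=get_image('side');save(e,'s2.png')
W=cloud(d);H=cv2.cvtColor(d['frame'],cv2.COLOR_RGB2HSV);z=W[...,2]
g=box(335,402,110,162)&(H[...,0]>30)&(H[...,0]<48)&(H[...,1]>30)&(z>.06)&(z<.1)&(W[...,0]>.58)
P=W[g];print(g.sum(),P.mean(0),cv2.minAreaRect((P[:,:2]*1000).astype(np.float32)))
a=cv2.imread('pics/t2.png')[100:210,320:440];b=cv2.imread('pics/s2.png')[120:220,240:360]
cv2.imwrite('pics/c2.png',np.hstack([cv2.resize(a,(400,400),interpolation=3),cv2.resize(b,(400,400),interpolation=3)]))"
```

```text
942 [ 0.64346768 -0.17101664  0.07789946] ((645.3027954101562, -171.5118408203125), (140.0434112548828, 59.35798263549805), 79.19197845458984)
```

View pics/c2.png

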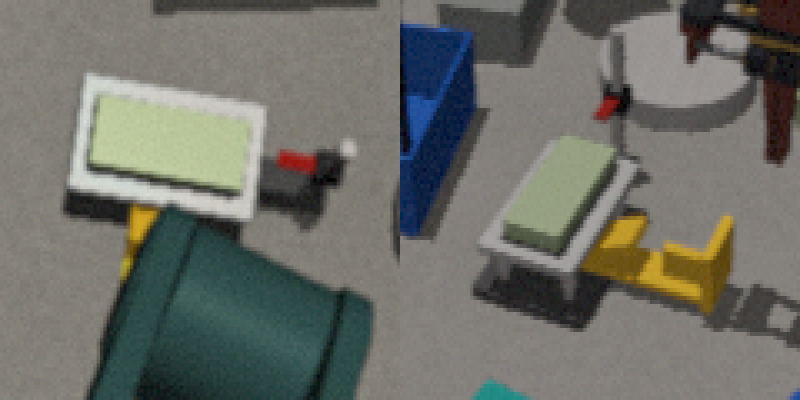

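The board sits squarely on the pad (board centre about (170,140) in the left crop), 8 mm below the pointer. Next I lower the shut fingers in front of the wedge plate and push.

move_arm([
  [0.002,0,0.02,0],
  [0,0,0.03,0],
  [0,0,0.03,0],
  [0,0,0.03,0],
  [0,0,0.016,0],
  [0,0,0,0],
  [0,0.005,0,0],
  [0,0.005,0,0],
  [0,0.005,0,0],
  [0,0.004,0,0],
  [0,0,0,0],
], fingers=0)

```text
t: 12.25
ee_pos: [0.4503, -0.1357, 0.0303]
tcp_rot: [3.139, 0.0, 1.379]
force: [0.4, -0.4, 0.7]
opening: 0.0006
gripper_force: 0.0
```

move_arm([
  [0,0.004,0,0],
  [0,0.004,0,0],
  [0,0.003,0,0],
  [0,0.003,0,0],
  [0,0.003,0,0],
  [0,0,0,0],
])

```text
t: 12.85
ee_pos: [0.4661, -0.1386, 0.0296]
tcp_rot: [3.141, 0.0, 1.379]
force: [-0.5, 0.3, 0.2]
opening: 0.0002
gripper_force: 0.0
```

```bash
python3 -c "
from h import *
go(.446,-.134,.03,79)
W=np.nanmean([cloud(get_image('top')) for i in range(3)],0);d=get_image('side');
H=cv2.cvtColor(get_image('top')['frame'],cv2.COLOR_RGB2HSV)
g=box(335,402,110,162)&(H[...,0]>30)&(H[...,0]<48)&(H[...,1]>30)&(W[...,2]>.06)&(W[...,2]<.12)&(W[...,0]>.58)
print('board',g.sum(),np.nanmedian(W[g],0))"
```

```text
t 12.85 pos [ 0.4661 -0.1386  0.0296] rot [3.141 0.    1.379] F [-0.5  0.3  0.2] open 0.0002 grip 0.0
turn 0.0001 then shift [ 0.0007 -0.0206 -0.0004]
board 958 [ 0.64290481 -0.17082539  0.07860567]
```

move_arm([
  [0,0.002,0,0],
  [0,0.002,0,0],
  [0,0.002,0,0],
  [0,0,0,0],
])

```text
t: 13.5
ee_pos: [0.4682, -0.1387, 0.0294]
tcp_rot: [-3.135, -0.001, 1.379]
force: [-8.1, -1.5, 8.0]
opening: 0.0003
gripper_force: 4.6
```

move_arm([
  [0,0.002,0,0],
  [0,0.002,0,0],
  [0,0,0,0],
])

```text
t: 13.8
ee_pos: [0.4719, -0.1394, 0.0294]
tcp_rot: [-3.135, -0.001, 1.379]
force: [-9.4, -0.4, 8.7]
opening: 0.0004
gripper_force: 4.8
```

move_arm([
  [0,0.002,0,0],
  [0,0.002,0,0],
  [0,0.002,0,0],
  [0,0.002,0,0],
  [0,0.002,0,0],
  [0,0.001,0,0],
  [0,0,0,0],
  [0,0,0,0],
])

```text
t: 14.6
ee_pos: [0.4825, -0.1414, 0.0294]
tcp_rot: [-3.135, -0.001, 1.379]
force: [-8.9, -0.9, 8.7]
opening: 0.0006
gripper_force: 4.9
```

```bash
cat > lev.py <<'E'
from h import *
D=[get_image('top') for i in range(5)]
W=np.nanmean([cloud(d) for d in D],0)
H=cv2.cvtColor(np.mean([d['frame'] for d in D],0).astype(np.uint8),cv2.COLOR_RGB2HSV)
g=box(335,402,105,162)&(H[...,0]>30)&(H[...,0]<48)&(H[...,1]>30)&(W[...,2]>.07)&(W[...,2]<.12)&(W[...,0]>.58)
g=cv2.erode(g.astype(np.uint8),np.ones((3,3)))>0
m=((H[...,0]<8)|(H[...,0]>172))&(H[...,1]>120)&box(400,418,136,152)&(W[...,2]>.07)
print('board',g.sum(),W[g].mean(0),'red',m.sum(),np.median(W[m],0),"diff mm",1000*(np.median(W[m][:,2])-np.median(W[g][:,2])))
s=read_state();print(s["t"],s["ee_pos"],s["force"])
E
python3 lev.py
```

```text
board 735 [ 0.6451688  -0.17243787  0.08497036] red 49 [ 0.62401496 -0.28446279  0.08629536] diff mm 1.3541453102070833
14.85 [ 0.4824974  -0.14139485  0.02936239] [-9.42484567 -0.3841822   7.4231447 ]
```

move_arm([
  [0,0.002,0,0],
  [0,0.0015,0,0],
  [0,0,0,0],
  [0,0,0,0],
])

```text
t: 15.25
ee_pos: [0.486, -0.1421, 0.0294]
tcp_rot: [-3.135, -0.001, 1.379]
force: [-9.3, -0.2, 8.3]
opening: 0.0004
gripper_force: 4.9
```

move_arm([
  [0,-0.005,0,0],
  [0,-0.01,0,0],
  [0,-0.02,0,0],
  [0,-0.02,0,0],
  [0,0,-0.03,0],
  [0,0,-0.03,0],
  [0,0,-0.03,0],
  [0,0,-0.03,0],
  [0,0,0,0],
  [0,0,0,0],
])

```text
t: 16.25
ee_pos: [0.4359, -0.1327, 0.1501]
tcp_rot: [3.14, 0.0, 1.379]
force: [0.0, -0.5, 0.4]
opening: 0.0007
gripper_force: 0.0
```

```bash
python3 lev.py; python3 -c "
from h import *
e=get_image('side');save(e,'s3.png');W=np.nanmean([cloud(get_image('side')) for i in range(5)],0)
H=cv2.cvtColor(e['frame'],cv2.COLOR_RGB2HSV)
g=box(260,330,150,200)&(H[...,0]>30)&(H[...,0]<48)&(H[...,1]>30)&(H[...,2]>140)
q=W[g];r=((H[...,0]<8)|(H[...,0]>172))&(H[...,1]>100)&box(290,320,120,165)&(W[...,2]>.075)
print(len(q),np.nanmedian(q,0),W[r].mean(0))
d=get_image('top');save(d,'t3.png')
cv2.imwrite('pics/c3.png',np.hstack([cv2.resize(cv2.imread('pics/t3.png')[100:210,320:440],(400,400),interpolation=3),cv2.resize(cv2.imread('pics/s3.png')[120:220,240:360],(400,400),interpolation=3)]))"
```

```text
board 798 [ 0.64355312 -0.17182086  0.08642769] red 50 [ 0.62399503 -0.28461449  0.08615003] diff mm -0.31044519014439276
16.5 [ 0.43476584 -0.13220241  0.14851537] [-0.8953313   0.28376622 -0.01400045]
415 [ 0.64782693 -0.16567365  0.08363936] [ 0.6247398  -0.28396735  0.08295968]
```

View pics/c3.png

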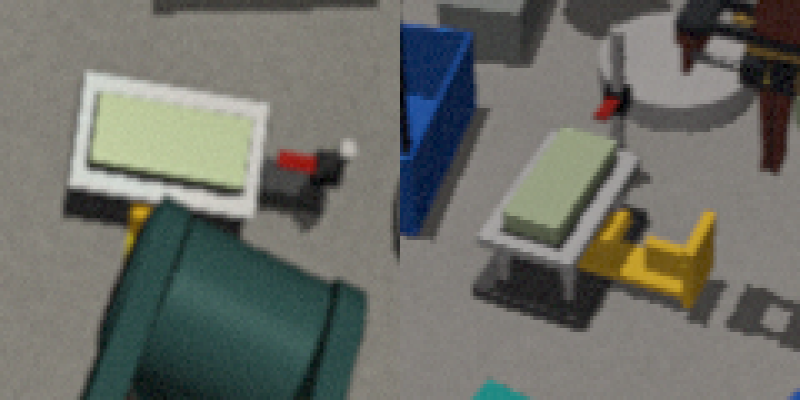

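The board top is level with the pointer to about 0.5 mm from both cameras. It still lies squarely on the pad, and the arm is clear.

```bash
python3 -c "
from station import hand_in
print(hand_in())"
```

```text
the job is handed in; nothing more can be done
None
```

I handed the job in with one green board squarely on the pad and its top level with the red pointer's upper face (within about 0.7 mm by both cameras); nothing else on the bench was touched.

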